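# Set the hotplate stirrer four clicks faster and start it

### The job

Set the hotplate stirrer for the beaker on it: with a fingertip against the side of its grip bar, push the right-hand dial (stirring speed; right and left as seen from the robot, facing the panel) clockwise exactly four clicks from where it stands, never going past the fourth. Then press the round start key in front of the two dials fully down and let it come up again. Only push and press, do not pinch the dial between the fingers; leave the left-hand heat dial, the beaker and everything else on the bench as they are.

Things in the scene. Friction and masses are not known exactly. Their poses are not given: they have to be found in the camera images.
- stirrer: Hotplate stirrer, fixed to the bench: light housing 330 deep (its x) x 230 wide (y) x 110 mm high, origin under its centre; its -x end, the control panel, faces the robot, turned up to 0.3 rad. The front 142 mm is the panel; behind it the housing steps up to 94 mm and carries a white ceramic plate 180 x 180 mm, top at 110 mm.
- panel: The stirrer's control panel, a flat face 230 wide (y) x 144 mm (x), rising 10 degrees away from the robot, 56 mm high at the front edge, 81 mm at the back. Origin at the centre of its surface, x up the slope, z out of it. Two black dials of one shape at x 0: stirring speed on the right (y -60 mm), heat on the left (y +60 mm). Start key at x -48, y 0 mm. A flat display lies behind them.
- stir_dial (a joint): Right-hand dial's angle, rad, growing clockwise seen from above. Click stops every 0.524 (30 degrees) from 0 (end stop, pointer at 7 o'clock) to 5.236; it starts at rest in one of clicks 0 to 3. A sprung roller holds each click: about 0.1 N m (4 to 5 N at the bar's end) pushes it out, and past half-way it jumps by itself into the next click.
- stir_dial_axis (a point): On the right-hand dial's axis at the top of its grip bar; z along the axis, square to the panel, x along the bar to its pointer end (white line); turns with the dial. The dial: a flat black disc 60 mm across, 7.5 mm high on the panel, with an upright grip bar across its middle 56 long x 12 wide, its top 27 mm above the panel (19.5 mm above the disc).
- stir_dial_pointer (a point): Pointer end of the right-hand dial's grip bar, at the bar's top, 27 mm from the axis.
- heat_dial_axis (a point): The same point as stir_dial_axis on the left-hand (heat) dial, which has the same shape and size, has no clicks, turns at about 0.06 N m and is to be left alone.
- heat_dial_pointer (a point): Pointer end of the left-hand dial's grip bar, at its top, 27 mm from its axis.
- start_key (a joint): How far the start key is pressed, m: 0 up, 0.004 fully down; a spring brings it back up. Moves square to the panel, about 1.3 N to start and 4 N fully down.
- start_key_top (a point): Centre of the top of the start key: grey round cap 22 mm across standing 11 mm above the panel in a 32 mm bezel 3.5 mm high; z axis out of the panel.
- beaker: Glass beaker, 76 mm across, 100 mm high, on the ceramic plate with a small white stir bar lying in it; origin at the centre of its underside.
- wash_bottle: White wash bottle, 68 mm across, 200 mm high with its bent spout, to the right of the stirrer; origin under its centre.
- flask: Conical glass flask, 84 mm across, 120 mm high, to the left of the stirrer; origin under its centre.
- vol_flask: Volumetric flask with a long neck, 72 mm across, 177 mm high, farther left; origin under its centre.
- jar: Amber jar with black cap, 60 mm across, 95 mm high, to the left of the stirrer's plate; origin under its centre.
- cuvette_box: Flat blue box 85 x 60 x 26 mm with cuvettes standing up to 43 mm, to the right of the panel; origin under its centre.
- petri_dish: Flat pale round dish with lid, 94 mm across, 16 mm high, on the right; origin under its centre.

How it is judged:
By the outcome, as a careful person would: the job done as asked, in the order asked, and still so for the second after the job is handed in, with the robot touching nothing.
It also fails if it takes over 50 s, if anything falls off the work surface, if the arm or the gripper's body presses on something with over 40 N, if the wrist force passes 120 N, or if a joint passes its speed limit or range.

### The arm

A 6-joint arm with a two-finger parallel gripper is mounted at the origin on the work surface. World frame = base frame: x ahead of the robot, y to its left, z up, the work surface at z = 0. Lengths are in m, angles in rad, forces in N, time in s.
With the tool pointing down it reaches from about 0.375 to 0.9 m from the base axis. Payload 3.1 kg.
Tool frame: the origin (TCP) lies midway between the tips of the shut fingers; the grasp point (between the pads) lies 19 mm behind it; y points along the fingers, z is the direction in which the jaws open and shut, and the axes are right-handed (so a half turn about y gives the same grasp; the last joint's range is limited). The gripper opens to 87 mm and grips with 3 to 60 N. Pads are 19 mm wide; open, the fingers measure 117 mm over their backs; the gripper's body (75 mm by 190 mm) begins 51 mm behind the grasp point.
Start: joints at [-1.486, 0.527, 1.433, -0, 1.181, -0.178], TCP at [0.163, -0.603, 0.223] pointing down, gripper open.
Joint ranges: [-3.08, 3.08], [-0.75, 2.2], [0.22, 2.44], [-1.43, 4.57], [0, 2.65], [-2.85, 2.85]. Speed limits (rad/s): [2.79, 2.79, 3.14, 3.14, 3.14, 3.14].

### API

Orientations are given as a rotation vector (axis times angle).
In Python, from plant import get_state, grab_frame, close_job gives the robot as it stands. The module is installed in compiled form; this text tells all that it offers.
- The arm moves only by the tool send_rows, never from a script. Its argument "deltas" is text: rows parted by semicolons, each of 4 numbers parted by spaces: the shift along the tool's x, y, z in units of 30 mm (1.0 is 30 mm), then the turn about the tool's y in units of 6 degrees (1.0 is 6 degrees). In form: tx ty tz spin; .... A call has 1 to 10 rows; each row is the pose to reach, as a shift and turn from the pose commanded when the call began, along the tool's axes at that moment; what a row does not reach only later rows make up. A row lasts 1/12 s, in which the tool goes at most 41.7 mm and 7.16 degrees, less where a joint would pass 70% of its speed; a pose out of reach is approached as far as the arm can. A call with a gripper value outside its range is refused whole. "grip" is the finger opening in mm, from 0 to 87, set as the call begins (left out, the last holds). The fingers move at their own pace and stop on an object; "squeeze" is the grip in N (left out, the last holds). Time passes only in rows, so rows that repeat a pose let the fingers close. It gives the time, the measured TCP pose, the force and the opening at its end, in the units of the state.
- get_state(): the state, without advancing time (a new reading comes with each control period).
- grab_frame(name): name is "side" or "top"; returns a dict with "image" (420x560x3 uint8, red, green, blue), "fx", "fy", "cx", "cy" (pixels), "world_from_camera" (4x4, takes a point from camera to world coordinates). Camera axes: x right, y down, z forward; pixel columns grow to the right and rows downward; lengths in m; the calibration is good to about 2 mm. A picture is of the moment at which its call begins. There is no depth.
- close_job(): hands the job in, once; it reports no verdict.
The state is a dict: "time": time; "joints": joint angles; "joint_velocities": joint speeds; "joint_torque": joint torques, N m; "tcp_pos": TCP position; "orientation": TCP orientation; "contact_force": force on the tool from outside, world axes, zero at the start; "wrist_torque": the same for the moment, N m; "grip_width": finger opening in m.
Only numpy, scipy, OpenCV 4.12 (cv2) and the standard library are available. Lean on these libraries where they do the work, as an engineer would, in place of code of your own. Each camera call takes 0.05 s, during which the arm holds its last target. There are 200 camera calls.

## Working session

There is one attempt and no reset: what is moved stays moved. The work goes in short steps, Python scripts to look and compute and a tool call to move; the robot and the scene stay as the last step left them, time stands still between calls to the robot, and variables do not carry over. Pictures are saved under pics/ and viewed, about 8 in all and at most 12, crops included, and the job is handed in when it is done.

Besides the shell and the picture viewer there is one more tool, called after "Request:" as name(argument=value, ...), one argument or row to a line, values as JSON. send_rows: Moves the arm, as the interface text tells. Its arguments: {"type":"object","properties":{"deltas":{"type":"string"},"grip":{"type":"number"},"squeeze":{"type":"number"}},"required":["deltas"]}

```bash
mkdir -p pics; cat > h.py <<'E'
import numpy as np,cv2
from plant import *
from scipy.spatial.transform import Rotation as R
def snap(n,f,crop=None,scale=1):
    g=grab_frame(n);im=g["image"][...,::-1]
    if crop: r0,r1,c0,c1=crop; im=im[r0:r1,c0:c1]
    if scale!=1: im=cv2.resize(im,None,fx=scale,fy=scale,interpolation=cv2.INTER_CUBIC)
    cv2.imwrite("pics/"+f,im); return g
def ray(g,u,v):
    T=g["world_from_camera"];d=T[:3,:3]@np.array([(u-g["cx"])/g["fx"],(v-g["cy"])/g["fy"],1]);return T[:3,3],d
def atz(g,u,v,z):
    o,d=ray(g,u,v);return o+d*(z-o[2])/d[2]
def proj(g,p):
    T=g["world_from_camera"];q=T[:3,:3].T@(np.array(p)-T[:3,3]);return np.array([g["fx"]*q[0]/q[2]+g["cx"],g["fy"]*q[1]/q[2]+g["cy"]])
E
python3 - <<'E'
from h import *
s=get_state();print(s)
for n in("top","side"):
    g=snap(n,n+"1.png");print(n,g["fx"],g["cx"],g["cy"],g["world_from_camera"].round(3))
E
```

```text
{'time': 0.0, 'joints': array([-1.48548497e+00,  5.28465417e-01,  1.43387423e+00, -2.76718734e-05,
        1.18139393e+00, -1.78492077e-01]), 'joint_velocities': array([ 8.15123226e-05,  1.55029279e-03,  1.55404149e-03, -1.97295686e-03,
       -7.02624751e-04, -4.39135394e-04]), 'joint_torque': array([ 6.58626486e-04, -4.40039062e+01, -1.76591384e+01,  6.33283379e-02,
        5.81624871e-02, -1.61938547e-04]), 'tcp_pos': array([ 0.16293473, -0.60264341,  0.22158102]), 'orientation': array([-0.27596505,  2.08280249, -2.0783115 ]), 'contact_force': array([0.48211635, 0.14776856, 0.28351151]), 'wrist_torque': array([-0.03499518, -0.00617287,  0.00828328]), 'grip_width': 0.08658611582458346}
top 531.4698324246815 269.85536415958444 212.4039368367882 [[ 0.022 -0.981  0.192  0.319]
 [-1.    -0.022  0.004 -0.032]
 [ 0.    -0.192 -0.981  1.607]
 [ 0.     0.     0.     1.   ]]
side 509.29893275355454 280.8698054522795 204.41914802257193 [[-0.991 -0.08   0.108  0.437]
 [-0.135  0.565 -0.814  1.219]
 [ 0.004 -0.821 -0.57   0.956]
 [ 0.     0.     0.     1.   ]]
```

View pics/top1.png

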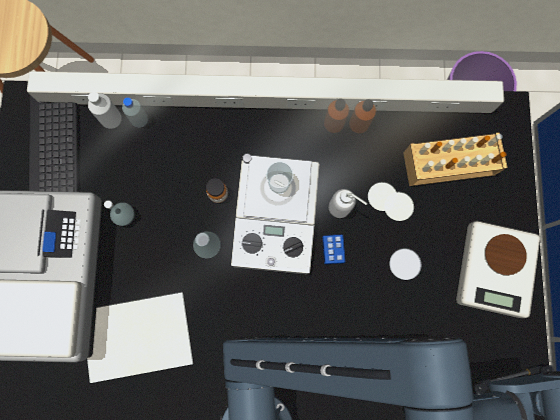

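View pics/side1.png

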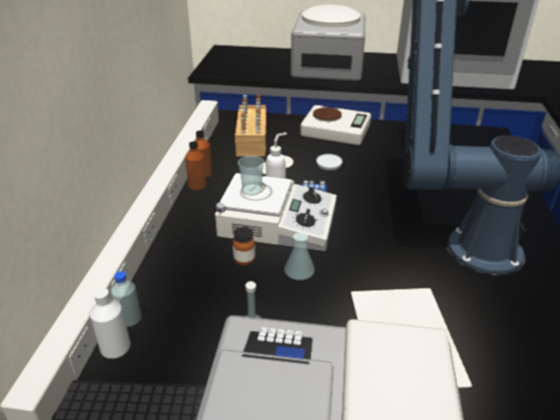

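Top view: panel at cols 232–315, rows 218–273; stir dial about (293,247), heat (252,243), start key (271,261). Next I'll take close crops.

```bash
python3 - <<'E'
from h import *
snap("top","t2.png",(215,280,225,325),8)
snap("side","s2.png",(175,245,270,345),8)
E
```

```text
(no output)
```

View pics/t2.png

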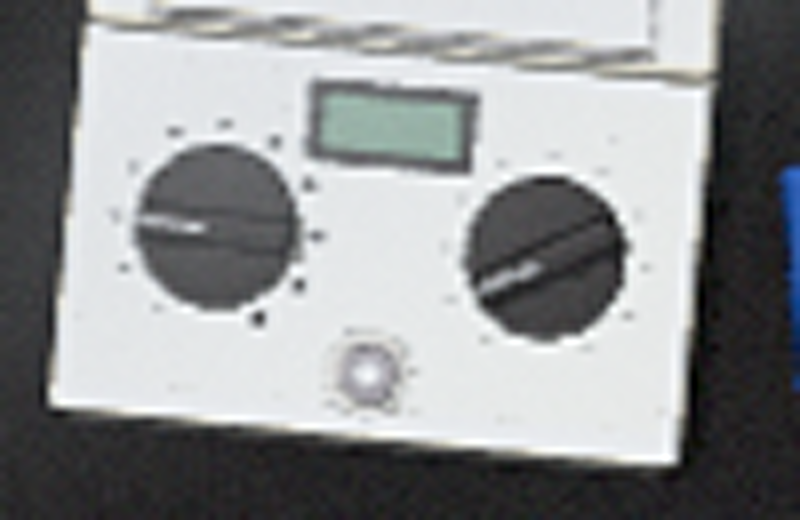

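View pics/s2.png

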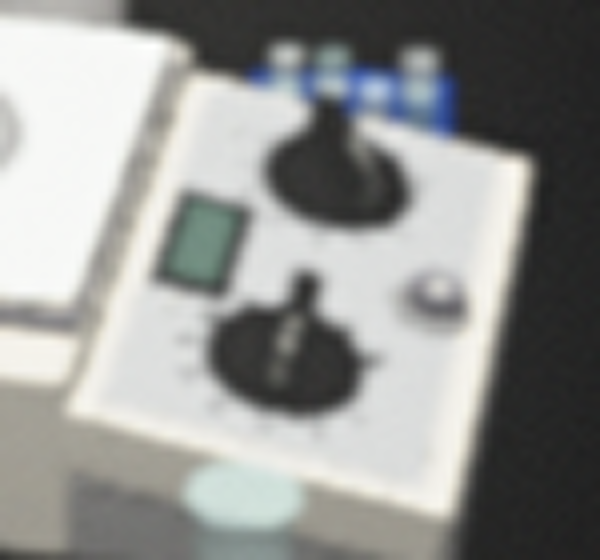

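Stir pointer points toward 8 o'clock in the panel frame, so it is probably at click 1. Next I'll fit the panel pose to both views.

```bash
cat > fit.py <<'E'
from h import *
from scipy.optimize import least_squares
t=np.radians(10)
def panel(p):  # world <- panel
    x,y,a,dz=p
    Rw=R.from_euler('z',a)*R.from_euler('y',-t)
    return Rw,np.array([x,y,.0685+dz])
E
python3 - <<'E'
from fit import *
T=grab_frame("top");S=grab_frame("side")
ut=lambda c,r,r0,c0:np.array([c0+(c+.5)/8-.5,r0+(r+.5)/8-.5])
F=.072
obs=[(T,(0,-.06,.0075),ut(546,258,215,225)),(T,(0,.06,.0075),ut(218,226,215,225)),(T,(-.048,0,.011),ut(368,373,215,225)),
(T,(-F,.115,0),ut(52,405,215,225)),(T,(-F,-.115,0),ut(680,463,215,225)),
(S,(0,.06,.0075),ut(285,360,175,270)),(S,(0,-.06,.0075),ut(338,178,175,270)),(S,(-.048,0,.011),ut(440,290,175,270)),
(S,(-F,.115,0),ut(450,513,175,270)),(S,(-F,-.115,0),ut(532,158,175,270))]
def res(p):
    Rw,o=panel(p);return np.concatenate([proj(g,o+Rw.apply(q))-u for g,q,u in obs])
s=least_squares(res,[.5,0,0,0],loss='soft_l1');print(s.x.round(4));print(res(s.x).reshape(-1,2).round(2))
Rw,o=panel(s.x);np.save("panel.npy",s.x)
# pointer direction: ray from bar top pixels intersect panel-plane at height 27mm
def inpanel(g,u,h):
    c,d=ray(g,*u);c=Rw.inv().apply(c-o);d=Rw.inv().apply(d);return c+d*(h-c[2])/d[2]
for lab,g,u in (("ptr top",T,ut(480,287,215,225)),("line inner",T,ut(540,265,215,225)),("heat ptr",T,ut(140,220,215,225)),("heat in",T,ut(205,228,215,225)),
 ("side stir ptr",S,ut(372,180,175,270)),("side stir in",S,ut(352,140,175,270))):
    q=inpanel(g,u,.027)-[0,-.06 if 'heat' not in lab else .06,0];print(lab,(q*1e3).round(1),"clock deg from 6 cw",np.degrees(np.arctan2(q[1],-q[0])).round(1))
st=get_state();print(st["tcp_pos"],R.from_rotvec(st["orientation"]).as_matrix().round(3))
for q in((0,-.06,.027),(-.048,0,.011)):print((o+Rw.apply(q)).round(4))
E
```

```text
[ 0.5229 -0.0349 -0.0705 -0.001 ]
[[ 0.08  0.42]
 [-0.09  0.62]
 [ 0.21  0.73]
 [-0.23  1.01]
 [-0.14  1.08]
 [-0.66 -0.68]
 [-0.84 -0.38]
 [-0.99 -0.25]
 [-0.45  0.22]
 [-1.05  0.45]]
ptr top [-10.5  23.5  27. ] clock deg from 6 cw 66.0
line inner [-0.7  2.9 27. ] clock deg from 6 cw 77.0
heat ptr [ 2.2 27.1 27. ] clock deg from 6 cw 94.7
heat in [ 1.5  3.6 27. ] clock deg from 6 cw 112.7
side stir ptr [-15.7  24.6  27. ] clock deg from 6 cw 57.3
side stir in [-4.3  1.8 27. ] clock deg from 6 cw 22.9
[ 0.16299105 -0.60311037  0.22221335] [[-0.965 -0.     0.261]
 [-0.261  0.001 -0.965]
 [-0.    -1.    -0.001]]
[ 0.514  -0.0944  0.0941]
[ 0.4739 -0.0315  0.07  ]
```

```bash
cat > plan.py <<'E'
from fit import *
P=np.load("panel.npy");Rw,o=panel(P)
def pose(phi,gap=0,h=.016,r=.022,al=None):
    if al is None: al=-40+45*(phi-60)/110
    a=np.radians(al);f=np.radians(phi)
    d=np.array([-np.cos(f),np.sin(f)]);m=np.array([np.sin(f),np.cos(f)])
    u=np.array([np.cos(a),-np.sin(a)]);v=np.array([-np.sin(a),-np.cos(a)])
    c=np.array([0,-.06])+r*d-(.006+gap)*m-.0095*u-.015*v
    return o+Rw.apply([*c,h]),P[2]-a   # world pos, world heading of tool -x
def delta(p,hd,base=None):
    s=get_state();B=R.from_rotvec(s["orientation"]) ;M=B.as_matrix()
    x0=s["tcp_pos"] if base is None else base
    t=M.T@(p-x0)/.03; h0=np.arctan2(-M[1,0],-M[0,0])
    return np.r_[t,np.degrees(h0-hd)/6].round(2)   # +spin = clockwise from above
E
python3 - <<'E'
from plan import *
for g,h in((.012,.08),(.012,.016)):
    p,hd=pose(60,g,h);print(p,delta(p,hd))
E
```

```text
[ 0.46319188 -0.07537958  0.13872777] [-14.25   2.8  -14.37  -3.47]
[ 0.47427775 -0.07616256  0.07570008] [-14.6    4.9  -14.25  -3.47]
```

Request:
send_rows(
  deltas="-7 0 -7 -1.7; -14.6 0 -14.25 -3.47; -14.6 0 -14.25 -3.47; -14.6 0 -14.25 -3.47; -14.6 0 -14.25 -3.47; -14.6 0 -14.25 -3.47; -14.6 0 -14.25 -3.47; -14.6 0 -14.25 -3.47; -14.6 0 -14.25 -3.47; -14.6 0 -14.25 -3.47",
  grip=0,
)

```text
time: 1.13
tcp_pos: [0.3755, -0.2428, 0.2228]
orientation: [-0.603, 1.862, -1.863]
contact_force: [1.0, 1.0, 0.4]
grip_width: 0.0284
```

```bash
python3 - <<'E'
from plan import *
p,hd=pose(60,.012,.016);print(p,delta(p,hd),get_state()["joints"],get_state()["grip_width"])
E
```

```text
[ 0.47427775 -0.07616256  0.07570008] [-5.92  4.9  -2.57 -0.01] [-8.24943406e-01  2.88483367e-01  1.86054875e+00  1.03066340e-04
  9.91869863e-01  1.19206131e-01] 0.028365289405979904
```

Request:
send_rows(
  deltas="-1.2 0 -0.5 0; -2.4 0 -1 0; -3.6 0.4 -1.5 0; -4.8 1 -2.1 0; -5.9 1.9 -2.57 0; -5.9 2.8 -2.57 0; -5.9 3.6 -2.57 0; -5.9 3.6 -2.57 0; -5.9 3.6 -2.57 0; -5.9 3.6 -2.57 0",
)

```text
time: 1.97
tcp_pos: [0.4736, -0.0789, 0.1155]
orientation: [-0.602, 1.861, -1.863]
contact_force: [0.2, 0.2, -0.9]
grip_width: 0.0005
```

```bash
python3 - <<'E'
from plan import *
p,hd=pose(60,.012,.016);print(p,delta(p,hd),get_state())
g=snap("side","s3.png",(155,245,260,360),6)
g2=snap("top","t3.png",(205,290,220,330),6)
s=get_state()["tcp_pos"];print(proj(g,s),(proj(g,s)-[260,155])*6,(proj(g2,s)-[220,205])*6)
import cv2;a=cv2.imread("pics/s3.png");b=cv2.imread("pics/t3.png")
cv2.imwrite("pics/c3.png",cv2.resize(np.vstack([cv2.resize(a,(660,540)),cv2.resize(b,(660,510))]),None,fx=.57,fy=.57))
E
```

```text
[ 0.47427775 -0.07616256  0.07570008] [-0.07  1.33 -0.06 -0.01] {'time': 1.9667, 'joints': array([-3.98304495e-01,  5.10202814e-01,  1.89248940e+00, -1.26006639e-05,
        7.37317056e-01,  5.45927019e-01]), 'joint_velocities': array([-0.00699847, -0.02409575, -0.00955971,  0.00011504, -0.0039487 ,
        0.00160968]), 'joint_torque': array([ 2.76081618e-01, -3.45224261e+01, -9.53725666e+00,  6.36216695e-02,
        3.58275161e-02, -1.74204477e-03]), 'tcp_pos': array([ 0.4735795 , -0.07885616,  0.115462  ]), 'orientation': array([-0.6020706 ,  1.86108444, -1.86312096]), 'contact_force': array([ 0.20071673,  0.15312866, -0.85843418]), 'wrist_torque': array([-0.0570767 , -0.08243574,  0.03282234]), 'grip_width': 0.0004504042235797667}
[325.37711773 189.04700955] [392.26270636 204.28205732] [406.88320109 333.58943205]
```

View pics/s3.png

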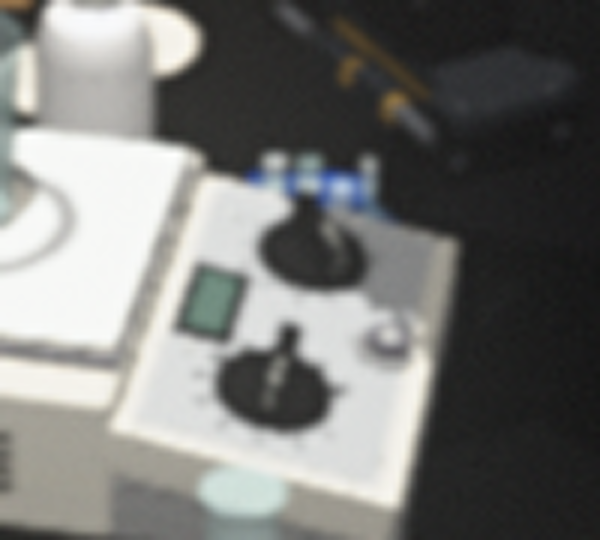

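The side crop shows no fingertip at the predicted (392,204), only a shadow on the panel and dark parts in the upper right. I'll compare it with the top view.

```bash
python3 - <<'E'
from h import *
a=grab_frame("side");b=grab_frame("top");s=get_state();print(s["time"],s["tcp_pos"])
for n,g in(("a",a),("b",b)):
    im=g["image"][...,::-1].copy();u=proj(g,s["tcp_pos"]);print(u);cv2.drawMarker(im,tuple(int(round(v)) for v in u),(0,0,255),0,8,1)
    globals()[n]=im[120:330,200:400] if n=="a" else im[150:360,200:400]
cv2.imwrite("pics/c4.png",cv2.resize(np.hstack([a,b]),None,fx=2,fy=2))
E
```

```text
2.1667 [ 0.47377472 -0.07912138  0.11601207]
[325.44065787 189.1078678 ]
[287.76290706 260.67480049]
```

View pics/c4.png

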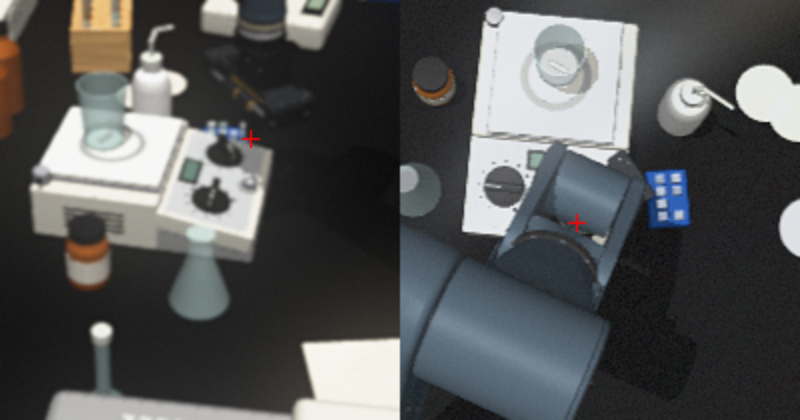

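```bash
python3 - <<'E'
from h import *
snap("side","s5.png")
E
```

```text
(no output)
```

View pics/s5.png

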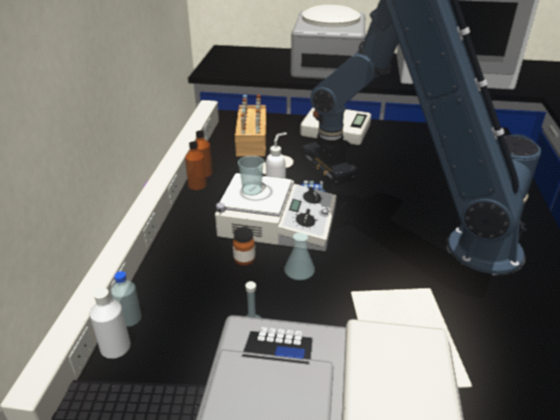

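Side view: wrist at (330,115), gripper body at (305–355,145–175) and dark fingers pointing down. This agrees with the computed TCP at (325,189). Now descending with a 12 mm gap to the bar.

Request:
send_rows(
  deltas="-0.05 0.5 -0.05 0; -0.07 1 -0.06 0; -0.07 1.33 -0.06 0; -0.07 1.33 -0.06 0; -0.07 1.33 -0.06 0",
)

```text
time: 2.63
tcp_pos: [0.4735, -0.0757, 0.0749]
orientation: [-0.604, 1.863, -1.862]
contact_force: [0.2, 0.5, -0.0]
grip_width: 0.0002
```

```bash
python3 - <<'E'
from plan import *
print(get_state()["tcp_pos"],get_state()["contact_force"])
for g in(.012,.008,.004,0,-.004):print(g,delta(*pose(60,g)))
for f in(75,90,105,120,135,150,160,165):print(f,delta(*pose(f)))
E
```

```text
[ 0.47350518 -0.07574907  0.07488981] [ 0.20565591  0.49019719 -0.04371747]
0.012 [-0.01 -0.03  0.03 -0.01]
0.008 [-0.14 -0.05  0.05 -0.01]
0.004 [-0.27 -0.07  0.07 -0.01]
0 [-0.4  -0.09  0.09 -0.01]
-0.004 [-0.53 -0.11  0.11 -0.01]
75 [-0.65 -0.12  0.07  1.01]
90 [-0.9  -0.16  0.1   2.04]
105 [-1.13 -0.2   0.18  3.06]
120 [-1.32 -0.24  0.31  4.08]
135 [-1.47 -0.28  0.48  5.11]
150 [-1.58 -0.31  0.68  6.13]
160 [-1.62 -0.33  0.81  6.81]
165 [-1.63 -0.34  0.88  7.15]
```

Request:
send_rows(
  deltas="-0.1 -0.04 0.05 0; -0.2 -0.06 0.06 0; -0.25 -0.07 0.07 0; -0.25 -0.07 0.07 0",
)

```text
time: 2.97
tcp_pos: [0.4819, -0.073, 0.0775]
orientation: [-0.602, 1.86, -1.863]
contact_force: [0.3, -0.2, 0.1]
grip_width: 0.0003
```

Request:
send_rows(
  deltas="-0.04 -0.01 0.01 0; -0.08 -0.01 0.01 0; -0.08 -0.01 0.01 0",
)

```text
time: 3.22
tcp_pos: [0.4831, -0.0716, 0.0772]
orientation: [-0.604, 1.862, -1.862]
contact_force: [-0.0, 0.2, 0.7]
grip_width: 0.0003
```

Request:
send_rows(
  deltas="-0.03 0 0.01 0; -0.06 -0.01 0.01 0; -0.06 -0.01 0.01 0",
)

```text
time: 3.47
tcp_pos: [0.4839, -0.071, 0.0772]
orientation: [-0.606, 1.863, -1.862]
contact_force: [-2.4, -2.3, 0.7]
grip_width: 0.0002
```

Request:
send_rows(
  deltas="-0.03 0 0.01 0; -0.06 -0.01 0.01 0; -0.06 -0.01 0.01 0",
)

```text
time: 3.72
tcp_pos: [0.4856, -0.0698, 0.0775]
orientation: [-0.605, 1.864, -1.862]
contact_force: [-3.3, -1.1, -1.6]
grip_width: 0.0004
```

Contact came where the model puts it (about 3.5 N). Next, push through in small steps.

```bash
python3 - <<'E'
from plan import *
from scipy.optimize import minimize
s=get_state();al=-40
f=minimize(lambda q:np.sum((pose(q[0],0,.016,q[1],al)[0][:2]-s["tcp_pos"][:2])**2)*1e6,[62,.022],method="Nelder-Mead").x;print("phi,r",f)
for q in(65,70,75,80,82,90,100,110):print(q,delta(*pose(q)))
E
```

```text
phi,r [6.26930146e+01 2.24020321e-02]
65 [-0.05 -0.01  0.    0.34]
70 [-0.13 -0.02 -0.01  0.68]
75 [-0.21 -0.03 -0.01  1.02]
80 [-0.3  -0.04 -0.01  1.36]
82 [-0.33 -0.05 -0.    1.5 ]
90 [-0.46 -0.07  0.02  2.04]
100 [-0.61 -0.1   0.07  2.72]
110 [-0.75 -0.12  0.15  3.4 ]
```

Request:
send_rows(
  deltas="-0.05 -0.01 0 0.34; -0.09 -0.01 0 0.5; -0.13 -0.02 -0.01 0.68; -0.17 -0.02 -0.01 0.85; -0.21 -0.03 -0.01 1.02; -0.21 -0.03 -0.01 1.02",
)

```text
time: 4.22
tcp_pos: [0.4927, -0.0663, 0.0789]
orientation: [-0.51, 1.927, -1.93]
contact_force: [0.8, 0.1, 0.6]
grip_width: 0.0003
```

Request:
send_rows(
  deltas="-0.04 -0.01 0.02 0.17; -0.08 -0.01 0.03 0.34; -0.1 -0.02 0.03 0.4; -0.1 -0.02 0.03 0.4",
)

```text
time: 4.55
tcp_pos: [0.4946, -0.0655, 0.0792]
orientation: [-0.476, 1.954, -1.955]
contact_force: [-0.0, -0.0, 0.3]
grip_width: 0.0002
```

```bash
cat > now.py <<'E'
from plan import *
import sys
from scipy.optimize import minimize
s=get_state();B=R.from_rotvec(s["orientation"]).as_matrix();hd=np.arctan2(-B[1,0],-B[0,0]);al=np.degrees(P[2]-hd)
f=minimize(lambda q:np.sum((pose(q[0],0,.016,q[1],al)[0][:2]-s["tcp_pos"][:2])**2)*1e6,[float(sys.argv[1]),.022],method="Nelder-Mead").x;print("phi,r",f,"al",al,s["contact_force"].round(1))
for q in map(float,sys.argv[1:]):print(q,delta(*pose(q)))
E
python3 now.py 82 90 100 110 120
```

```text
phi,r [8.50274818e+01 2.02741770e-02] al -31.43145079966916 [-0.  -0.   0.3]
82.0 [ 0.01  0.01 -0.06  0.07]
90.0 [-0.12 -0.01 -0.06  0.62]
100.0 [-0.28 -0.04 -0.03  1.3 ]
110.0 [-0.43 -0.06  0.02  1.98]
120.0 [-0.57 -0.09  0.1   2.66]
```

Request:
send_rows(
  deltas="-0.06 -0.01 -0.06 0.3; -0.12 -0.01 -0.06 0.62; -0.17 -0.02 -0.05 0.85; -0.22 -0.03 -0.04 1.08; -0.24 -0.03 -0.04 1.16; -0.24 -0.03 -0.04 1.16",
)

```text
time: 5.05
tcp_pos: [0.4984, -0.0608, 0.0797]
orientation: [-0.37, 2.029, -2.027]
contact_force: [-4.0, -1.8, 0.4]
grip_width: 0.0004
```

```bash
python3 now.py 100 104 108 112 120
```

```text
phi,r [9.18882247e+01 2.25304372e-02] al -24.520526627919324 [-4.  -1.8  0.4]
100.0 [-0.1  -0.02  0.04  0.15]
104.0 [-0.17 -0.03  0.05  0.42]
108.0 [-0.23 -0.04  0.06  0.69]
112.0 [-0.29 -0.06  0.08  0.97]
120.0 [-0.4  -0.08  0.13  1.51]
```

Request:
send_rows(
  deltas="-0.05 -0.01 0.01 0.1; -0.1 -0.02 0.03 0.2; -0.15 -0.03 0.04 0.4; -0.15 -0.03 0.04 0.4",
)

```text
time: 5.38
tcp_pos: [0.5069, -0.0609, 0.0814]
orientation: [-0.32, 2.049, -2.052]
contact_force: [0.6, 0.2, -1.0]
grip_width: 0.0004
```

```bash
python3 now.py 104 108 112 120 130 135
```

```text
phi,r [1.12473615e+02 2.19708363e-02] al -22.012294200339472 [ 0.6  0.2 -1. ]
104.0 [ 0.1   0.02 -0.05  0.  ]
108.0 [ 0.04  0.01 -0.04  0.27]
112.0 [-0.02  0.   -0.02  0.55]
120.0 [-0.14 -0.02  0.02  1.09]
130.0 [-0.28 -0.04  0.09  1.77]
135.0 [-0.34 -0.06  0.13  2.12]
```

Request:
send_rows(
  deltas="-0.07 -0.01 0 0.8; -0.14 -0.02 0.02 1.09; -0.2 -0.03 0.05 1.4; -0.2 -0.03 0.05 1.4",
)

```text
time: 5.72
tcp_pos: [0.5115, -0.06, 0.082]
orientation: [-0.179, 2.133, -2.133]
contact_force: [-0.8, 0.7, -0.5]
grip_width: 0.0008
```

```bash
python3 now.py 125 130 135 140 145
```

```text
phi,r [1.20400783e+02 2.18062065e-02] al -13.66321838375332 [-0.8  0.7 -0.5]
125.0 [-0.06 -0.01  0.03  0.04]
130.0 [-0.13 -0.03  0.05  0.38]
135.0 [-0.2  -0.04  0.09  0.72]
140.0 [-0.26 -0.05  0.12  1.07]
145.0 [-0.32 -0.06  0.17  1.41]
```

Request:
send_rows(
  deltas="-0.06 -0.01 0.03 0.04; -0.1 -0.02 0.04 0.2; -0.13 -0.03 0.05 0.38; -0.13 -0.03 0.05 0.38",
)

```text
time: 6.05
tcp_pos: [0.5141, -0.0606, 0.0824]
orientation: [-0.14, 2.157, -2.155]
contact_force: [-2.8, 1.0, -0.5]
grip_width: 0.0006
```

```bash
python3 now.py 125 130 135 140 145 150
```

```text
phi,r [1.26329292e+02 2.16235888e-02] al -11.368127051767901 [-2.8  1.  -0.5]
125.0 [ 0.02  0.   -0.01 -0.34]
130.0 [-0.05 -0.01  0.02  0.  ]
135.0 [-0.12 -0.02  0.05  0.34]
140.0 [-0.18 -0.04  0.08  0.68]
145.0 [-0.24 -0.05  0.12  1.02]
150.0 [-0.3  -0.06  0.17  1.36]
```

Request:
send_rows(
  deltas="-0.04 -0.01 0.02 0.1; -0.08 -0.01 0.04 0.2; -0.12 -0.02 0.05 0.34; -0.12 -0.02 0.05 0.34",
)

```text
time: 6.38
tcp_pos: [0.5213, -0.063, 0.084]
orientation: [-0.095, 2.17, -2.174]
contact_force: [-0.3, -0.1, -0.4]
grip_width: 0.0006
```

```bash
python3 now.py 135 140 145 150 155
```

```text
phi,r [1.43292278e+02 2.31206532e-02] al -9.315298185607675 [-0.3 -0.1 -0.4]
135.0 [ 0.11  0.03 -0.06 -0.  ]
140.0 [ 0.04  0.01 -0.02  0.34]
145.0 [-0.02  0.    0.01  0.68]
150.0 [-0.08 -0.01  0.05  1.02]
155.0 [-0.13 -0.02  0.1   1.36]
```

Third click done: the force dropped and the finger sits at 143°, free. Now the fourth, carefully.

Request:
send_rows(
  deltas="-0.04 0 0.03 0.7; -0.08 -0.01 0.05 1.02; -0.11 -0.02 0.08 1.2; -0.13 -0.02 0.1 1.36; -0.13 -0.02 0.1 1.36",
)

```text
time: 6.8
tcp_pos: [0.5238, -0.0651, 0.0842]
orientation: [-0.057, -2.196, 2.198]
contact_force: [-0.0, 0.0, 0.3]
grip_width: 0.0006
```

```bash
python3 now.py 152 155 158 162 166 170
```

```text
phi,r [1.51878483e+02 2.10258587e-02] al -1.1914987998493936 [-0.   0.   0.3]
152.0 [-0.02 -0.01 -0.01 -0.2 ]
155.0 [-0.06 -0.01  0.02  0.01]
158.0 [-0.09 -0.02  0.04  0.21]
162.0 [-0.13 -0.03  0.08  0.49]
166.0 [-0.17 -0.03  0.11  0.76]
170.0 [-0.21 -0.04  0.15  1.03]
```

Request:
send_rows(
  deltas="-0.04 -0.01 0.01 0; -0.07 -0.02 0.03 0.1; -0.09 -0.02 0.04 0.2; -0.09 -0.02 0.04 0.2",
)

```text
time: 7.13
tcp_pos: [0.5251, -0.0656, 0.0844]
orientation: [-0.076, -2.186, 2.184]
contact_force: [-0.3, 1.0, -0.2]
grip_width: 0.0007
```

```bash
python3 now.py 155 158 162 166 170
```

```text
phi,r [1.54736058e+02 2.13035062e-02] al 0.017600726887453507 [-0.3  1.  -0.2]
155.0 [-0.01 -0.01 -0.   -0.19]
158.0 [-0.05 -0.01  0.02  0.01]
162.0 [-0.09 -0.02  0.06  0.28]
166.0 [-0.13 -0.03  0.09  0.56]
170.0 [-0.17 -0.03  0.13  0.83]
```

Request:
send_rows(
  deltas="-0.03 -0.01 0.01 0; -0.06 -0.01 0.03 0.1; -0.09 -0.02 0.06 0.2; -0.09 -0.02 0.06 0.2",
)

```text
time: 7.47
tcp_pos: [0.5277, -0.0676, 0.085]
orientation: [-0.099, -2.175, 2.173]
contact_force: [-1.1, 3.0, -0.3]
grip_width: 0.0005
```

```bash
python3 now.py 158 162 166 170 174
```

```text
phi,r [1.62069315e+02 2.21024510e-02] al 1.220559477765561 [-1.1  3.  -0.3]
158.0 [ 0.04  0.01 -0.04 -0.19]
162.0 [-0.   -0.   -0.    0.08]
166.0 [-0.04 -0.01  0.03  0.36]
170.0 [-0.08 -0.02  0.07  0.63]
174.0 [-0.12 -0.02  0.11  0.9 ]
```

Request:
send_rows(
  deltas="-0.01 0 0.01 0.1; -0.03 -0.01 0.02 0.2; -0.04 -0.01 0.03 0.3; -0.04 -0.01 0.03 0.3",
)

```text
time: 7.8
tcp_pos: [0.5299, -0.0694, 0.0856]
orientation: [-0.135, -2.158, 2.159]
contact_force: [-0.5, 0.5, -0.7]
grip_width: 0.0004
```

```bash
python3 now.py 162 166 170 174
```

```text
phi,r [1.68054571e+02 2.28166404e-02] al 3.017698882350707 [-0.5  0.5 -0.7]
162.0 [ 0.08  0.02 -0.05 -0.22]
166.0 [ 0.04  0.01 -0.02  0.06]
170.0 [-0.    0.01  0.02  0.33]
174.0 [-0.04  0.    0.06  0.6 ]
```

Force is back to zero after the fourth jump. Backing off to the left, then up.

Request:
send_rows(
  deltas="0 0 -0.2 0; 0 0 -0.5 0; 0 -0.6 -0.5 0; 0 -1.2 -0.5 0; 0 -1.5 -0.5 0; 0 -1.5 -0.5 0",
)

```text
time: 8.3
tcp_pos: [0.5332, -0.0542, 0.1326]
orientation: [-0.138, -2.16, 2.163]
contact_force: [-0.5, 0.2, 0.2]
grip_width: 0.0006
```

```bash
python3 - <<'E'
from plan import *
snap("side","s6.png",(155,245,260,360),6)
print(get_state()["contact_force"])
p=o+Rw.apply([-.054,0,.011]);p[2]=.09;print(p,delta(p,P[2]),get_state()["joints"])
E
```

```text
[-0.80459635 -0.33598918 -0.0746772 ]
[ 0.46797622 -0.03104322  0.09      ] [ 2.22  1.38 -0.5  -0.49] [-3.10148017e-01  5.36652979e-01  1.74732278e+00 -1.48472922e-04
  8.53918896e-01  1.38284728e+00]
```

View pics/s6.png

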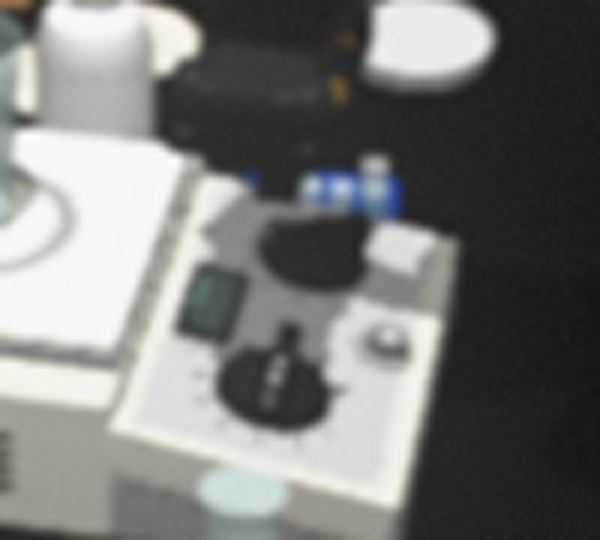

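Side crop: the heat dial is unchanged at (280,385); the stir dial at (310,245) is shaded and partly hidden by the finger. I'll move toward the key and look again there before pressing.

Request:
send_rows(
  deltas="1 0 -0.25 -0.25; 2 0 -0.5 -0.49; 2.22 0 -0.5 -0.49; 2.22 0 -0.5 -0.49; 2.22 0 -0.5 -0.49",
)

```text
time: 8.77
tcp_pos: [0.4673, -0.0312, 0.1302]
orientation: [-0.079, -2.185, 2.186]
contact_force: [-0.3, -0.3, 1.1]
grip_width: 0.0009
```

```bash
python3 - <<'E'
from plan import *
g=grab_frame("side");a=g["image"][185:215,290:335][...,::-1];b=grab_frame("top")["image"][215:280,225:325][...,::-1]
a=cv2.resize(np.clip(a*1.8,0,255).astype(np.uint8),(450,300),interpolation=cv2.INTER_CUBIC)
b=cv2.resize(b,(450,292),interpolation=cv2.INTER_CUBIC);cv2.imwrite("pics/c7.png",np.vstack([a,b]))
for f in(150,180,210):
    r=np.radians(f);q=np.array([-np.cos(r)*.027,np.sin(r)*.027-.06,.027]);print(f,((proj(g,o+Rw.apply(q))-[290,185])*10).round(), ((proj(g,o+Rw.apply([0,-.06,.027]))-[290,185])*10).round())
p=o+Rw.apply([-.054,0,.011]);print(p,delta(p,P[2]))
E
```

```text
150 [142.  68.] [223.  64.]
180 [138.  41.] [223.  64.]
210 [157.  21.] [223.  64.]
[ 0.46797622 -0.03104322  0.06895407] [ 0.03  2.05 -0.02 -0.01]
```

View pics/c7.png

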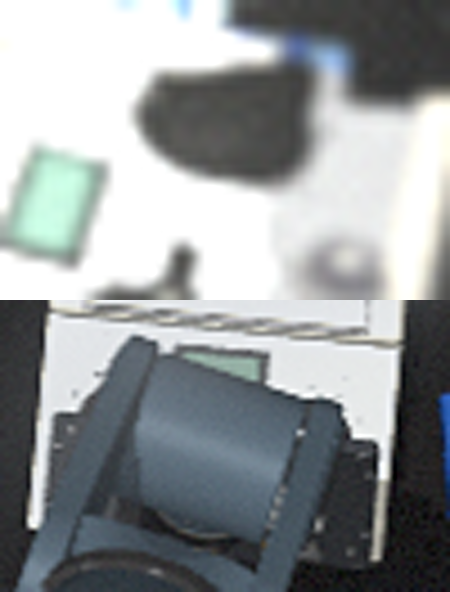

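The stir bar now looks broadside, near 12 o'clock, but the pointer line isn't visible. There is plenty of time, so I'll clear the arm for one clean look before pressing.

Request:
send_rows(
  deltas="0 -1.2 0 0; 0 -2.4 0.5 0; 0 -3 1.5 0; 0 -3 2.7 0; 0 -3 3.9 0; 0 -3 5.1 0; 0 -3 6.3 0; 0 -3 7.5 0; 0 -3 8.5 0; 0 -3 8.5 0",
)

```text
time: 9.7
tcp_pos: [0.4502, -0.2933, 0.2208]
orientation: [-0.088, -2.177, 2.191]
contact_force: [0.9, -0.2, -0.6]
grip_width: 0.0007
```

```bash
python3 - <<'E'
from plan import *
a=grab_frame("top")["image"][215:280,225:325][...,::-1];b=grab_frame("side")["image"][175:245,270,][...,::-1] if 0 else grab_frame("side")["image"][175:245,260:360][...,::-1]
cv2.imwrite("pics/c8.png",cv2.resize(np.vstack([a,b]),None,fx=4.4,fy=4.4,interpolation=cv2.INTER_CUBIC))
p=o+Rw.apply([-.054,0,.011]);print(get_state()["tcp_pos"],delta(p,P[2]))
E
```

```text
[ 0.44904015 -0.28731738  0.22016704] [ 0.01  5.04 -8.57 -0.04]
```

View pics/c8.png

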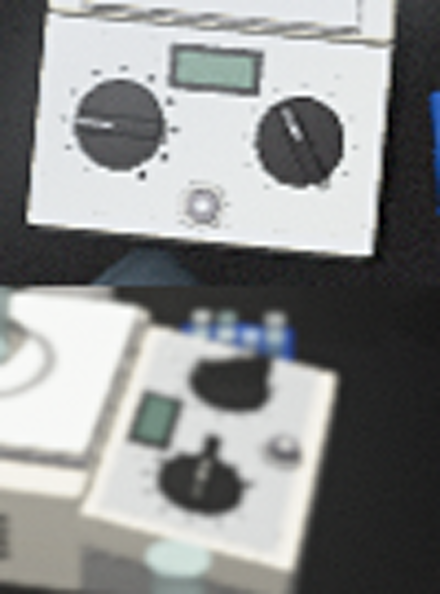

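Top view: stir pointer end at (283,105), axis (300,141), about 30° left of panel-up, so φ=150°. Only three clicks are done: the last push stopped just short of the jump (force near zero at half-way) and the dial sprang back. The heat dial is unchanged. I'll go back for the fourth click.

```bash
python3 - <<'E'
from plan import *
p,hd=pose(150,.012,.016,al=0);p1=p.copy();print(p,delta(p,hd))
E
```

```text
[ 0.51940327 -0.05313284  0.08335106] [-1.76  4.56 -7.96 -0.04]
```

Request:
send_rows(
  deltas="-0.3 0 -1.2 0; -0.6 0 -2.4 0; -0.8 0 -3.6 0; -1 0 -4.8 0; -1.3 0.3 -6 0; -1.5 1 -7.2 0; -1.76 2 -7.96 0; -1.76 2.8 -7.96 0; -1.76 3 -7.96 0; -1.76 3 -7.96 0",
)

```text
time: 10.63
tcp_pos: [0.5167, -0.0492, 0.1288]
orientation: [-0.07, -2.185, 2.182]
contact_force: [-0.7, 0.0, 1.1]
grip_width: 0.0006
```

```bash
python3 - <<'E'
from plan import *
p,hd=pose(150,.012,.016,al=0);print(p,delta(p,hd),get_state()["tcp_pos"])
E
```

```text
[ 0.51940327 -0.05313284  0.08335106] [-0.11  1.51  0.13  0.01] [ 0.51667313 -0.04917928  0.12881414]
```

Request:
send_rows(
  deltas="-0.1 0.6 0.1 0; -0.1 1.2 0.1 0; -0.1 1.5 0.1 0; -0.1 1.5 0.1 0; -0.1 1.5 0.1 0",
)

```text
time: 11.05
tcp_pos: [0.5213, -0.0547, 0.0861]
orientation: [-0.08, -2.185, 2.185]
contact_force: [1.4, -0.5, 0.3]
grip_width: 0.0002
```

```bash
python3 now.py 152 156 160 164 168 172 176
```

```text
phi,r [1.27977857e+02 2.72616344e-02] al 0.09918068857131257 [ 1.4 -0.5  0.3]
152.0 [-0.13  0.06  0.33 -0.41]
156.0 [-0.18  0.05  0.36 -0.14]
160.0 [-0.22  0.04  0.4   0.13]
164.0 [-0.27  0.03  0.43  0.41]
168.0 [-0.31  0.03  0.47  0.68]
172.0 [-0.34  0.02  0.51  0.95]
176.0 [-0.38  0.02  0.55  1.23]
```

Request:
send_rows(
  deltas="-0.08 0.04 0.15 0; -0.13 0.05 0.28 0; -0.18 0.05 0.36 0; -0.22 0.04 0.4 0.13; -0.27 0.03 0.43 0.41; -0.27 0.03 0.43 0.41; -0.27 0.03 0.43 0.41",
)

```text
time: 11.63
tcp_pos: [0.5281, -0.0673, 0.0848]
orientation: [-0.123, -2.163, 2.162]
contact_force: [-0.6, 2.5, 1.8]
grip_width: 0.001
```

```bash
python3 now.py 164 166 168 170 172 174 176 178
```

```text
phi,r [1.61633820e+02 2.21829674e-02] al 2.4914865822064365 [-0.6  2.5  1.8]
164.0 [-0.01 -0.01  0.03  0.01]
166.0 [-0.03 -0.01  0.05  0.15]
168.0 [-0.05 -0.02  0.06  0.28]
170.0 [-0.07 -0.02  0.08  0.42]
172.0 [-0.09 -0.02  0.1   0.55]
174.0 [-0.11 -0.03  0.12  0.69]
176.0 [-0.13 -0.03  0.14  0.83]
178.0 [-0.15 -0.03  0.16  0.96]
```

Request:
send_rows(
  deltas="-0.03 -0.01 0.03 0.15; -0.04 -0.01 0.05 0.28; -0.06 -0.02 0.07 0.42; -0.06 -0.02 0.07 0.42; -0.06 -0.02 0.07 0.42",
)

```text
time: 12.05
tcp_pos: [0.5303, -0.0705, 0.0852]
orientation: [-0.171, -2.139, 2.14]
contact_force: [0.3, -0.2, 0.3]
grip_width: 0.0001
```

```bash
python3 now.py 168 170 172 174 176 178
```

```text
phi,r [1.71382343e+02 2.21167515e-02] al 5.022942671629557 [ 0.3 -0.2  0.3]
168.0 [ 0.03 -0.   -0.03 -0.14]
170.0 [ 0.01 -0.01 -0.01 -0.  ]
172.0 [-0.01 -0.01  0.    0.13]
174.0 [-0.03 -0.01  0.02  0.27]
176.0 [-0.04 -0.02  0.04  0.41]
178.0 [-0.06 -0.02  0.06  0.54]
```

Request:
send_rows(
  deltas="-0.02 -0.01 0.02 0.15; -0.04 -0.02 0.04 0.3; -0.05 -0.02 0.05 0.4; -0.05 -0.02 0.05 0.4; -0.05 -0.02 0.05 0.4",
)

```text
time: 12.47
tcp_pos: [0.5309, -0.0718, 0.0857]
orientation: [-0.212, -2.116, 2.116]
contact_force: [-0.9, 1.1, -1.1]
grip_width: 0.0004
```

```bash
python3 now.py 176 178 180 182
```

```text
phi,r [1.75487139e+02 2.15853908e-02] al 7.432194464158612 [-0.9  1.1 -1.1]
176.0 [-0.02 -0.    0.    0.  ]
178.0 [-0.03 -0.    0.02  0.14]
180.0 [-0.05 -0.01  0.04  0.28]
182.0 [-0.07 -0.01  0.06  0.41]
```

Force is near zero with the finger at 175°, well past half-way, so I'll retreat and verify.

Request:
send_rows(
  deltas="0 0 -0.25 0; 0 0 -0.5 0; 0 -0.8 -0.5 0; 0 -2 -0.5 0; 0 -3.2 -0.5 0; 0 -4.2 0 0; 1 -4.2 1.2 -0.5; 1.5 -4.2 2.4 -1; 2 -4.2 3.6 -1.2; 2 -4.2 4.8 -1.2",
)

```text
time: 13.3
tcp_pos: [0.44, -0.1993, 0.2118]
orientation: [-0.075, -2.185, 2.181]
contact_force: [0.1, 0.2, -0.2]
grip_width: 0.0004
```

Request:
send_rows(
  deltas="0 0 1.2 0; 0 0 2.4 0; 0 0 3.6 0; 0 0 4 0; 0 0 4 0; 0 0 4 0",
)

```text
time: 13.8
tcp_pos: [0.4344, -0.3195, 0.2114]
orientation: [-0.081, -2.185, 2.181]
contact_force: [-0.5, 1.5, 0.2]
grip_width: 0.0005
```

```bash
python3 - <<'E'
from plan import *
a=grab_frame("top")["image"][215:280,225:325][...,::-1]
cv2.imwrite("pics/c9.png",cv2.resize(a,None,fx=6,fy=6,interpolation=cv2.INTER_CUBIC))
p=o+Rw.apply([-.054,0,.011]);print(get_state()["tcp_pos"],delta(p,P[2]))
E
```

```text
[ 0.43434616 -0.31849135  0.21130374] [-0.42  4.77 -9.63 -0.03]
```

View pics/c9.png

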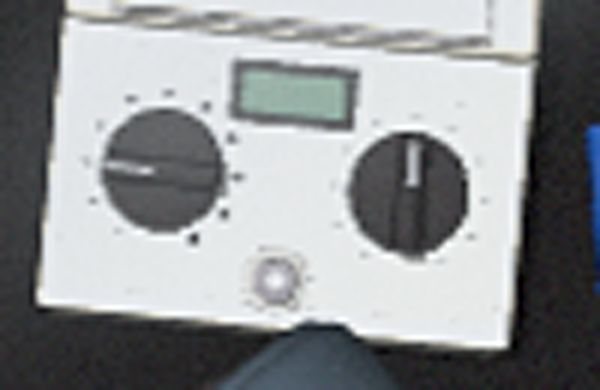

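Pointer now at (413,140), straight up the panel: φ≈180°, four clicks from the 60° start. Heat dial unchanged. Now the start key.

Request:
send_rows(
  deltas="0 0 -1.2 0; -0.1 0 -2.4 0; -0.2 0 -3.6 0; -0.2 0 -4.8 0; -0.3 0 -6 0; -0.4 0 -7.2 0; -0.42 0 -8.4 0; -0.42 0.5 -9.63 0; -0.42 1.5 -9.63 0; -0.42 2.5 -9.63 0",
)

```text
time: 14.68
tcp_pos: [0.4683, -0.0288, 0.1373]
orientation: [-0.076, -2.188, 2.189]
contact_force: [0.7, -0.9, -0.8]
grip_width: 0.0008
```

Request:
send_rows(
  deltas="0 0.8 0 0; 0 1.2 0 0; 0 1.2 0 0; 0 1.2 0 0",
)

```text
time: 15.02
tcp_pos: [0.4675, -0.0315, 0.1006]
orientation: [-0.076, -2.184, 2.183]
contact_force: [0.2, 0.2, -0.6]
grip_width: 0.0002
```

```bash
python3 - <<'E'
from plan import *
p=o+Rw.apply([-.054,0,.011]);print(get_state()["tcp_pos"],delta(p,P[2]),p)
E
```

```text
[ 0.46749698 -0.03153455  0.10057015] [-0.02  1.05 -0.02 -0.02] [ 0.46797622 -0.03104322  0.06895407]
```

Request:
send_rows(
  deltas="0 0.5 0 0; 0 0.8 0 0; 0 0.95 0 0; 0 0.95 0 0",
)

```text
time: 15.35
tcp_pos: [0.4685, -0.033, 0.0722]
orientation: [-0.081, -2.184, 2.183]
contact_force: [0.8, 0.5, 0.2]
grip_width: 0.0005
```

Request:
send_rows(
  deltas="0 0.05 0 0; 0 0.1 0 0; 0 0.1 0 0",
)

```text
time: 15.6
tcp_pos: [0.4689, -0.0332, 0.0697]
orientation: [-0.083, -2.184, 2.183]
contact_force: [-0.4, 3.0, 2.8]
grip_width: 0.0007
```

Request:
send_rows(
  deltas="0 0.04 0 0; 0 0.07 0 0; 0 0.07 0 0",
)

```text
time: 15.85
tcp_pos: [0.4693, -0.0332, 0.0678]
orientation: [-0.083, -2.184, 2.184]
contact_force: [0.3, 3.1, 9.0]
grip_width: 0.0003
```

Request:
send_rows(
  deltas="0 0.04 0 0; 0 0.07 0 0; 0 0.07 0 0",
)

```text
time: 16.1
tcp_pos: [0.4694, -0.0332, 0.0673]
orientation: [-0.084, -2.184, 2.185]
contact_force: [-2.6, 4.2, 22.8]
grip_width: 0.0004
```

Spring phase, then a hard stop near z=0.0678 (9 N, then 23 N), which matches about 4 mm of travel. Releasing and clearing the arm.

Request:
send_rows(
  deltas="0 -0.3 0 0; 0 -0.8 0 0; 0 -2 0 0; 0 -3.2 0 0; 0 -4.4 0 0; 0 -5 0.8 0; 0 -5 2 0; 0 -5 3.2 0; 0 -5 4.4 0; 0 -5 5.6 0",
)

```text
time: 16.93
tcp_pos: [0.4557, -0.2027, 0.2153]
orientation: [-0.081, -2.183, 2.185]
contact_force: [0.4, -0.4, 0.2]
grip_width: 0.0004
```

Request:
send_rows(
  deltas="0 0 1.2 0; 0 0 2.4 0; 0 0 3.6 0; 0 0 3.6 0; 0 0 3.6 0; 0 0 3.6 0",
)

```text
time: 17.43
tcp_pos: [0.4474, -0.308, 0.2145]
orientation: [-0.081, -2.184, 2.181]
contact_force: [0.9, 0.4, -0.1]
grip_width: 0.0006
```

```bash
python3 - <<'E'
from plan import *
a=grab_frame("top")["image"][145:285,220:400][...,::-1]
cv2.imwrite("pics/c10.png",cv2.resize(a,None,fx=4.2,fy=4.2,interpolation=cv2.INTER_CUBIC))
print(get_state()["contact_force"],get_state()["time"])
E
```

```text
[-0.28798837  0.005909    0.28837276] 17.4833
```

View pics/c10.png

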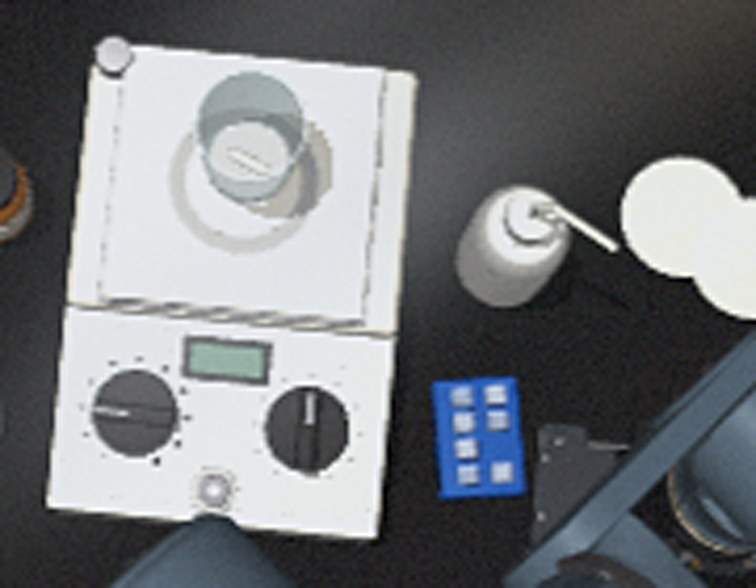

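The stir pointer stands at 12 o'clock (310,395). The heat dial is still at 9 o'clock, the key at (214,490) is up, the beaker and wash bottle have not moved, and the arm is clear. Handing in.

```bash
python3 -c "
from plant import *
print(close_job())"
```

```text
the job is handed in; nothing more can be done
None
```

The job is handed in: I pushed the stirring-speed dial clockwise four clicks, then pressed the start key and let it come up.

- **Dial:** I pushed it with the closed fingertips against the side of the bar, from about 60° (8 o'clock, click 1) to about 180° (12 o'clock, click 5). My first push at the fourth click stopped just short of the jump and the dial sprang back to the third. The picture showed this, so I pushed the fourth click again before touching the key. The dial was never seen or felt past the fourth click.
- **Start key:** I pressed it until the force rose to about 23 N at a hard stop. From the force readings that is roughly 4 mm of travel, so I take it as fully down. I felt a sideways force of about 3–4 N during the press and did not find its cause.
- **Last picture:** the speed dial points to 12 o'clock, and the heat dial is unchanged. The key looks up, though a top view shows its height poorly. The beaker, wash bottle and cuvette box look undisturbed. The flask, volumetric flask and Petri dish were not in that last close-up.
- **Finish:** the arm was clear with about zero contact force at 17.5 s.

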